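# Fetch the tiller from under the lifeboats

### The job

The ash tiller has slid down the chute and lies in the catch box, under the three lifeboats that are drying across the box's rails. Move all three boats to stand upright on the cork mat, lay the tiller in the notches of both saddles of the scraping cradle with its middle about midway between them, and only then put each boat back upright across the rails, in the very berth it came from and lying just as it did. Set the boats and the tiller down, do not drop them, and leave the brass ring, the scraper and the lacquer tin where they are.

Things in the scene. Friction and masses are not known exactly. Their poses are not given: they have to be found in the camera images.
- boat_open_mid (a point): Open rowing lifeboat, black lacquered hull with pale seats (thwarts) and two oars showing inside; 176 mm long, 48 mm wide amidships, 26 mm deep amidships (33 mm at the ends). Both ends are shaped alike. This point is its middle, 13 mm above its flat bottom; x along the boat, z up. Gripped across the beam amidships, where the sides are near upright. About 90 g.
- boat_covered_mid (a point): Covered lifeboat, the same kind of black hull closed by a dark ridged wooden cover; 168 mm long, 46 mm wide amidships, hull 26 mm deep amidships (33 mm at the ends), the ridge of the cover 37 mm above the bottom. Both ends are shaped alike. This point is its middle, 13 mm above its flat bottom; x along the boat, z up. Gripped across the beam amidships, where the sides are near upright. About 90 g.
- boat_motor_mid (a point): Motor lifeboat: the same kind of black hull with pale decks at both ends, a wooden engine casing and a small white shelter (46 mm above the bottom) towards +x; 160 mm long, 46 mm wide amidships, hull 26 mm deep amidships. Both ends are shaped alike. This point is its middle, 13 mm above its flat bottom; x along the boat, z up. Gripped across the beam amidships, where the sides are near upright. About 90 g.
- tiller_mid (a point): Pale ash tiller, 200 mm long, on its flat side, 16 mm thick: squared head with brass cheeks at -x, slightly bowed shaft 15 mm wide at the middle, rounded grip at +x. This point is its middle, 8 mm above its underside; x along it, z up. At the start it lies lengthwise on the floor of the catch box, under all three boats. About 45 g.
- catch_box: Fixed box, origin under its middle, x along it. Inside 236 x 100 mm, floor at z = 6 mm, near end wall 40 mm high. On the side walls (y = -54, +54) rails 12 mm wide, 96 apart, tops at 46. Boats lie along y over both rails in three berths, x = -76, 0, 76 mm, any boat in any; sloped cork chocks 9 mm high, toes 17 mm off a berth's middle. Tin chute, 80 wide, sides 22, climbs from x = 114 to 342 mm (118 high).
- mat: Cork mat fixed on the bench, 260 mm (x) by 210 mm (y), 4 mm thick; origin at the middle of its underside. The side area for the boats: three fit side by side, lying along y, 76 mm apart.
- cradle: Fixed scraping cradle: board 176 (x) by 74 mm (y), 10 mm thick, with two saddles 16 mm thick at x = -66 and +66 mm. Each has a notch, its floor 28 mm wide and 30 mm above the bench, sides sloping out to 40 mm wide and 44 high; the tiller lies along x in both, either way round. Origin under the board's middle. Between the saddles there is free room down to the board.
- porthole: Bystander: brass porthole ring lying flat, 64 mm across, 8 mm thick, origin at the middle of its underside.
- scraper: Bystander: steel scraper with a dark wooden handle, 170 mm long along its x (the handle reaches from x = -83 to 11 mm, the blade to 85 mm), 40 mm wide, 18 mm high, origin on the bench.
- lacquer_tin: Bystander: closed steel tin of lacquer, 64 mm across, 75 mm high, origin at the middle of its underside.
Not all that is in view belongs to the job. Of the things shaped like the part that bears tiller_mid, the wooden one is meant.

How it is judged:
By the outcome, as a careful person would: the job done as asked, in the order asked, and still so for the second after the job is handed in, with the robot touching nothing.
It also fails if it takes over 144 s, if anything falls off the work surface, if the arm or the gripper's body presses on something with over 40 N, if the wrist force passes 120 N, or if a joint passes its speed limit or range.

### The arm

A 7-joint arm with a two-finger parallel gripper is mounted at the origin on the work surface. World frame = base frame: x ahead of the robot, y to its left, z up, the work surface at z = 0. Lengths are in m, angles in rad, forces in N, time in s.
With the tool pointing down it reaches from about 0.35 to 0.9 m from the base axis. Payload 7.2 kg.
Tool frame: the origin (TCP) lies between the finger pads; the fingertips stand robot.finger_overhang ahead of it and the grasp point (between the pads) lies 2 mm behind it (robot.finger_overhang is the distance from the TCP to the fingertips, in m); z points along the fingers, y is the line along which they close (so a half turn about z gives the same grasp; the last joint's range is limited). The gripper opens to 88 mm and grips with 3 to 60 N. Pads are 20 mm wide; open, the fingers measure 115 mm over their backs; the gripper's body (75 mm by 178 mm) begins 61 mm behind the grasp point.
Start: joints at [-1.263, 0.411, -0.013, 1.596, 0.006, 1.134, -0.082], TCP at [0.229, 0.581, 0.24] pointing down, gripper open.
Joint ranges: [-2.95, 2.95], [-0.29, 1.99], [-1.47, 1.44], [0.14, 2.54], [-1.03, 4.17], [0.13, 1.85], [-2.86, 2.86]. Speed limits (rad/s): [2.39, 2.39, 3.01, 3.01, 3.14, 3.14, 3.14].

### API

Orientations are given as a unit quaternion [w, x, y, z].
In Python, from bench import robot gives the robot as it stands.
- The arm moves only by the tool apply_moves, never from a script. Its argument "deltas" is text: rows parted by semicolons, each of 6 numbers parted by spaces: the shift along the tool's x, y, z in cm, then the turn, a rotation vector about the tool's x, y, z in degrees. A call has 1 to 8 rows; each row shifts and turns the commanded pose from where the row before left it, along the tool's axes as they then stand; what a row does not reach is not made up. A row lasts 1/10 s, in which the tool goes at most 50 mm and 8.59 degrees, less where a joint would pass 70% of its speed; a pose out of reach is approached as far as the arm can. A call is refused whole if a number of a shift passes 5 or a number of a turn 8.59, either way. A call with a gripper value outside its range is refused whole. "gripper" is the opening, from 0 (shut) to 1 (fully open), set as the call begins (left out, the last holds). The fingers move at their own pace and stop on an object; "grip_force" is the grip in N (left out, the last holds). Time passes only in rows, so rows that do not move let the fingers close. It gives the time, the measured TCP pose, the force, the opening and the grip force at its end, in the units of the state.
- robot.sense(): the state, without advancing time (a new reading comes with each control period).
- robot.read_camera(name): name is "side" or "top" or "wrist"; returns the picture (420x560x3 uint8, red, green, blue); there is no depth.
- robot.camera_model(name): a dict with "intrinsics" (3x3 intrinsics, pixels), "R" (3x3) and "t" (3): a world point X has camera coordinates R X + t. Camera axes: x right, y down, z forward; pixel columns grow to the right and rows downward; lengths in m; the calibration is good to about 2 mm. A picture is of the moment at which its call begins: read the wrist's pose just before it. camera_model takes no time and is no camera call; for the wrist camera it gives the pose at the moment of the call.
- robot.sign_off(): hands the job in; it is judged then, once.
The state is a dict: "clock": time; "joint_positions": joint angles; "joint_velocities": joint speeds; "joint_torque": joint torques, N m; "position": TCP position; "tool_rot": TCP orientation; "wrist_force": force on the tool from outside, world axes, zero at the start; "moment": the same for the moment, N m; "gripper_width": finger opening in m; "gripper_force": force on a finger pad.
Only numpy, scipy, OpenCV 4.12 (cv2) and the standard library are available. Lean on these libraries where they do the work, as an engineer would, in place of code of your own. Each camera call takes 0.05 s, during which the arm holds its last target. There are 200 camera calls.

## Working session

There is one attempt and no reset: what is moved stays moved. The work goes in short steps, Python scripts to look and compute and a tool call to move; the robot and the scene stay as the last step left them, time stands still between calls to the robot, and variables do not carry over. Pictures are saved under pics/ and viewed, at most 14 in all, crops included, and the job is handed in when it is done.

Besides the shell and the picture viewer there is one more tool, called after "Call:" by a JSON object that holds its "op" and its "data". apply_moves: Moves the arm, as the interface text tells. Its arguments: {"type":"object","properties":{"deltas":{"type":"string"},"gripper":{"type":"number"},"grip_force":{"type":"number"}},"required":["deltas"]}

```bash
mkdir -p pics; ls; python3 - <<'E'
from bench import robot
import cv2
s=robot.sense();print({k:s[k] for k in('clock','position','tool_rot','gripper_width','wrist_force')},robot.finger_overhang)
for n in('top','side'):
    im=robot.read_camera(n);cv2.imwrite(f'pics/{n}0.png',cv2.resize(im[:,:,::-1],(800,600),interpolation=cv2.INTER_CUBIC))
    m=robot.camera_model(n);print(n,m)
E
```

```text
pics
{'clock': 0.0, 'position': array([0.22924142, 0.58089927, 0.23881181]), 'tool_rot': array([-9.32757853e-05,  1.86779433e-01,  9.82401530e-01, -8.18140431e-04]), 'gripper_width': 0.08758825730773599, 'wrist_force': array([-0.6586497 , -0.5557246 , -0.58151678])} 0.017
top {'intrinsics': array([[445.11690385,   0.        , 281.72370246],
       [  0.        , 445.11690385, 211.51233663],
       [  0.        ,   0.        ,   1.        ]]), 'R': array([[ 1.19598244e-04, -9.99918204e-01,  1.27895031e-02],
       [-9.92603697e-01, -1.67134578e-03, -1.21388251e-01],
       [ 1.21399698e-01, -1.26803902e-02, -9.92522706e-01]]), 't': array([0.00850788, 0.52764087, 1.40862397])}
side {'intrinsics': array([[514.89999356,   0.        , 278.57542323],
       [  0.        , 514.89999356, 214.25962795],
       [  0.        ,   0.        ,   1.        ]]), 'R': array([[-0.98840043, -0.15095507,  0.01664812],
       [-0.11075847,  0.64149052, -0.7590932 ],
       [ 0.10390936, -0.75213196, -0.65076905]]), 't': array([0.52558726, 0.08955837, 1.39263491])}
```

View pics/top0.png

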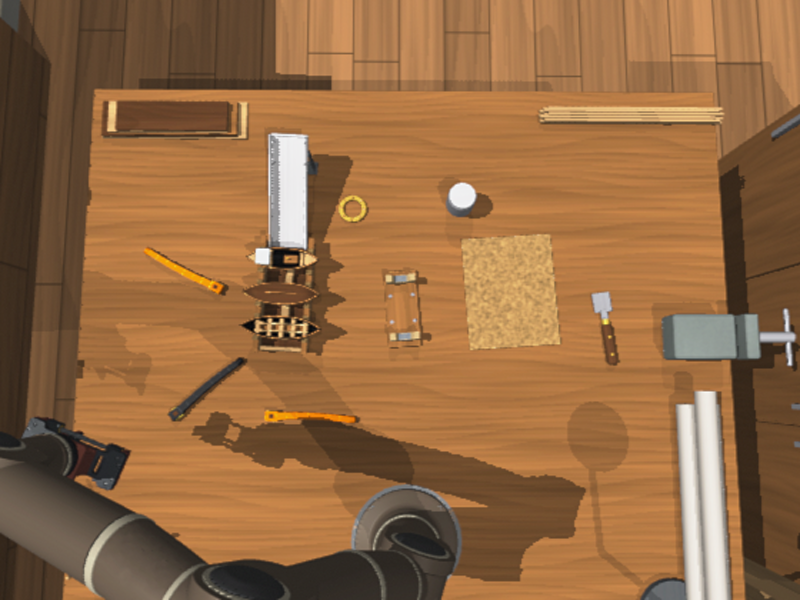

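View pics/side0.png

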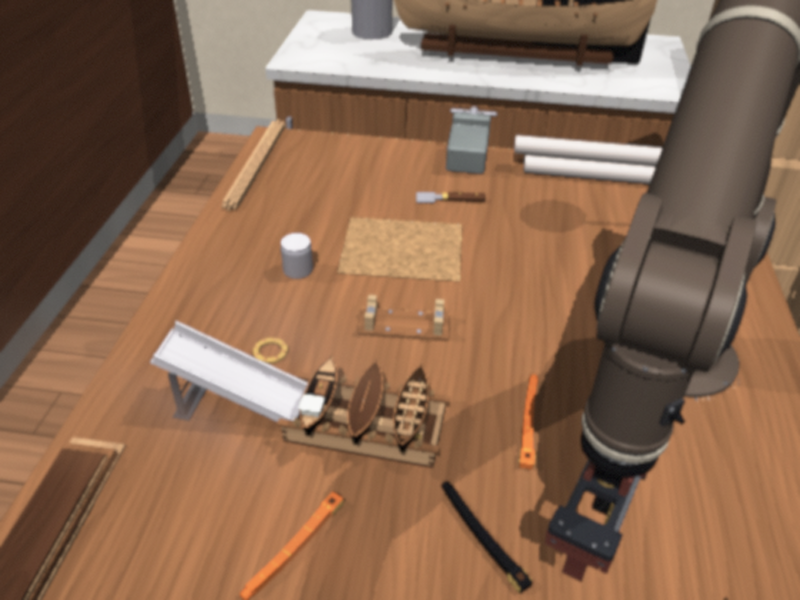

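The top view shows the boats at (283,259) motor, (282,293) covered and (281,326) open. The cradle is at (403,308) and the mat at (510,292). Tiller-like things: orange ones at (185,271) and (311,417), a black one at (208,388), and the ash one, which should be in the box under the boats at about (282,340). I choose the ash one in the box and check it in a close crop.

```bash
cat > h.py <<'E'
import numpy as np, cv2
from bench import robot
from scipy.spatial.transform import Rotation as Rn
def ray(m,u,v,z):
    K,R,t=m['intrinsics'],m['R'],m['t']
    C=-R.T@t; d=R.T@np.linalg.inv(K)@np.array([u,v,1.])
    return C+d*(z-C[2])/d[2]
def proj(m,X):
    p=m['intrinsics']@(m['R']@np.asarray(X)+m['t']); return p[:2]/p[2]
def crop(im,x0,y0,w,h,s,name):
    cv2.imwrite(name,cv2.resize(im[y0:y0+h,x0:x0+w,::-1],None,fx=s,fy=s,interpolation=cv2.INTER_CUBIC))
def pose():
    s=robot.sense(); q=s['tool_rot']; r=Rn.from_quat([q[1],q[2],q[3],q[0]])
    return s,np.array(s['position']),r
E
python3 - <<'E'
from h import *
im=robot.read_camera('top');crop(im,165,160,160,92,5,'pics/topc.png')
E
```

```text
(no output)
```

View pics/topc.png

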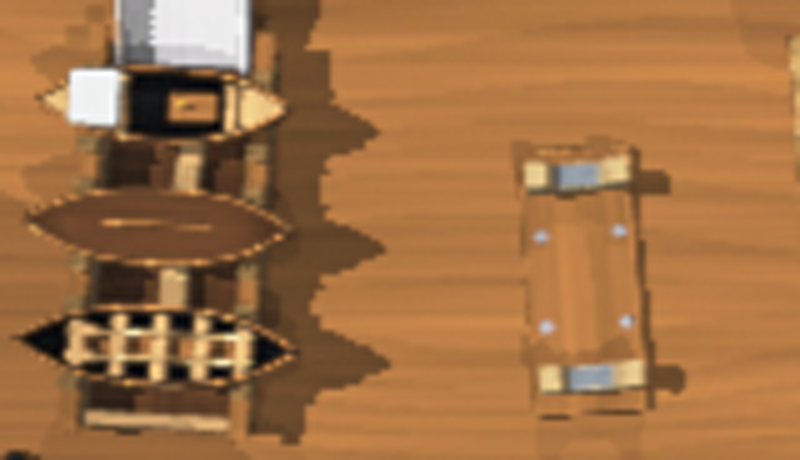

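The crop shows pale tiller pieces in the box's gaps at crop (187,168) and (173,287), so the wooden one is confirmed. Boat ends are motor (40,100)/(285,107), covered (28,218)/(290,232), open (18,338)/(295,352). Saddle notches (blue) are at (577,175) and (591,377).

```bash
python3 - <<'E'
from h import *
m=robot.camera_model('top')
def P(u,v,z,s=5,o=(165,160)): return ray(m,o[0]+u/s,o[1]+v/s,z)
for n,a,b in(('motor',(40,100),(285,107)),('cov',(28,218),(290,232)),('open',(18,338),(295,352))):
    A,B=P(*a,.079),P(*b,.079);d=A-B;print(n,((A+B)/2).round(4),'len',np.hypot(*d[:2]).round(3),'yaw',np.degrees(np.arctan2(d[1],d[0])).round(1))
for n,q,z in(('t1',(187,168),.022),('t2',(173,287),.022),('s1',(577,175),.03),('s2',(591,377),.03),('endwall',(85,418),.04),('endwall',(228,425),.04)): print(n,P(*q,z).round(4))
for q in((461,238),(551,234),(560,346),(470,349)): print('mat',ray(m,q[0]*.7,q[1]*.7,.004).round(4))
for n,q,z in (('tin',(461,195),.075),('ring',(352,209),.008),('scr',(606,328),.01)): print(n,ray(m,q[0]*.7,q[1]*.7,z).round(3))
s,p,r=pose();print(r.as_matrix().round(3), r.as_euler('ZYX',degrees=True))
w=robot.camera_model('wrist');print('wristcam in tool:',r.inv().apply(-w['R'].T@w['t']-p).round(3),(w['R']@r.as_matrix()).round(2),w['intrinsics'].round(0))
E
```

```text
motor [0.6192 0.2748 0.079 ] len 0.154 yaw 88.5
cov [0.542  0.2753 0.079 ] len 0.164 yaw 87.0
open [0.4667 0.2751 0.079 ] len 0.172 yaw 87.2
t1 [0.5874 0.2681 0.022 ]
t2 [0.5092 0.2755 0.022 ]
s1 [0.582  0.0133 0.03  ]
s2 [0.4504 0.0042 0.03  ]
endwall [0.4233 0.3264 0.04  ]
endwall [0.4189 0.2355 0.04  ]
mat [ 0.6827 -0.1285  0.004 ]
mat [ 0.6929 -0.3402  0.004 ]
mat [ 0.4302 -0.3535  0.004 ]
mat [ 0.4231 -0.1462  0.004 ]
tin [ 0.765 -0.122  0.075]
ring [0.75  0.127 0.008]
scr [ 0.471 -0.459  0.01 ]
[[-0.93   0.367 -0.   ]
 [ 0.367  0.93  -0.001]
 [-0.    -0.001 -1.   ]] [ 1.58473404e+02  5.06748216e-03 -1.79931471e+02]
wristcam in tool: [ 0.079 -0.    -0.145] [[-0.    1.   -0.  ]
 [-0.96 -0.   -0.29]
 [-0.29  0.    0.96]] [[361.   0. 281.]
 [  0. 361. 212.]
 [  0.   0.   1.]]
```

Call:
{"op": "apply_moves", "data": {"deltas": "-4.5 -1.9 0 0 0 0;-4.5 -1.9 0 0 0 0;-4.5 -1.9 0 0 0 0;-4.5 -1.9 0 0 0 0;-4.5 -1.9 0 0 0 0;-4.5 -1.9 0 0 0 0;-4.5 -1.9 0 0 0 0;-4.5 -1.9 0 0 0 0", "gripper": 0.72, "grip_force": 12}}

```text
clock: 0.95
position: [0.5095, 0.3062, 0.2396]
tool_rot: [-0.0, 0.187, 0.982, -0.0]
wrist_force: [1.2, 0.9, -0.8]
gripper_width: 0.063
gripper_force: 0.0
```

Call:
{"op": "apply_moves", "data": {"deltas": "-4.4 -1.7 0 0 0 0;0 0 0 0 0 8.5;0 0 0 0 0 8.5;0 0 0 0 0 8.5;0 0 0 0 0 8.5;0 0 0 0 0 8.5;0 0 0 0 0 8.5;0 0 0 0 0 8.5"}}

```text
clock: 1.75
position: [0.543, 0.2759, 0.2394]
tool_rot: [-0.0, 0.652, 0.758, -0.0]
wrist_force: [-0.2, -0.3, -1.2]
gripper_width: 0.0632
gripper_force: 0.0
```

Call:
{"op": "apply_moves", "data": {"deltas": "0 0 0 0 0 8.5;0 0 0 0 0 3.5;0 0 0 0 0 0;0 0 0 0 0 0;0 0 0 0 0 0"}}

```text
clock: 2.25
position: [0.5431, 0.2759, 0.2396]
tool_rot: [-0.0, 0.725, 0.689, -0.0]
wrist_force: [-0.2, 0.7, -0.6]
gripper_width: 0.0633
gripper_force: 0.0
```

```bash
cat >> h.py <<'E'
def go(x,y,z,az):
    "print tool-frame cm/deg from present pose; az = azimuth of tool y (deg)"
    s,p,r=pose(); M=r.as_matrix(); d=M.T@(np.array([x,y,z])-p)*100
    a=np.degrees(np.arctan2(M[1,1],M[0,1])); print('shift cm',d.round(2),'turn z',round((a-az+180)%360-180,2),'az now',round(a,2),'clock',round(s['clock'],2),'p',p.round(4),'tilt',np.degrees(np.arccos(-M[2,2])).round(2),'F',np.round(s['wrist_force'],1),'w',round(s['gripper_width'],4))
def wpic(name):
    m=robot.camera_model('wrist'); im=robot.read_camera('wrist'); cv2.imwrite(name,cv2.resize(im[:,:,::-1],(800,600),interpolation=cv2.INTER_CUBIC)); np.savez(name+'.npz',**m); return m
E
python3 - <<'E'
from h import *
go(.543,.275,.24,-3); wpic('pics/w1.png')
E
```

```text
shift cm [-0.09 -0.01 -0.04] turn z 0.06 az now -2.94 clock 2.25 p [0.5431 0.2759 0.2396] tilt 0.01 F [-0.2  0.7 -0.6] w 0.0633
```

View pics/w1.png

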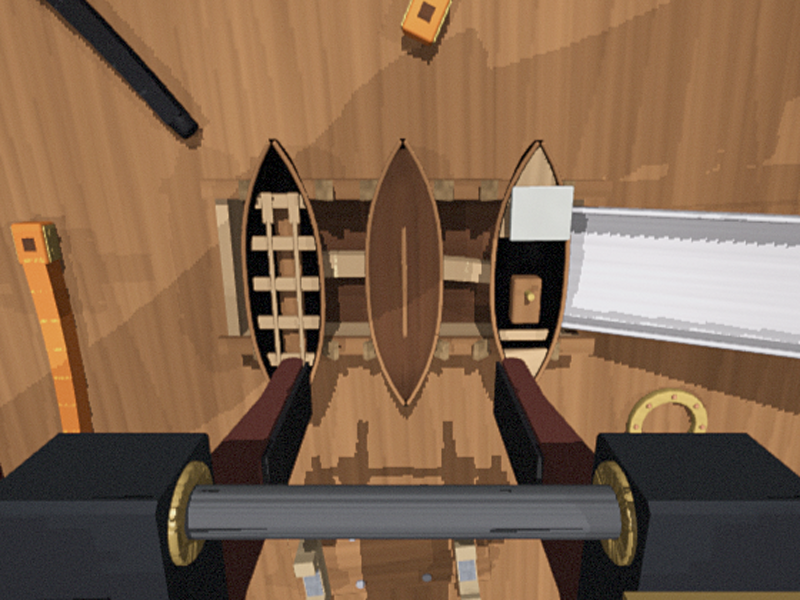

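The close view shows the three boats from above: tops at (273,140) open, (403,140) covered, (538,140) motor. Beam edges at row ~265 are 246–324, 367–442 and 493–568. The ash tiller shows between the boats at (347,264) and (462,268).

```bash
python3 - <<'E'
from h import *
m=np.load('pics/w1.png.npz')
P=lambda u,v,z: ray(m,u*.7,v*.7,z)
for n,e,a,b,L in(('open',(273,140),246,324,.176),('cov',(403,140),367,442,.168),('mot',(538,140),493,568,.16)):
    E=P(*e,.079);A=P(a,265,.072);B=P(b,265,.072);C=(A+B)/2;d=E-C;d/=np.hypot(*d[:2])
    print(n,'C',C.round(4),'w',(B-A)[0].round(4),'end',E.round(4),'mid',(E-d*L/2)[:2].round(4),'yaw',np.degrees(np.arctan2(d[1],d[0])).round(1))
print('cov other end',P(406,405,.079))
for q in((347,264),(462,268),(330,252),(364,255),(444,257),(480,261),(330,276),(364,278),(444,278),(480,281)): print('till',q,P(*q,.022)[:2].round(4))
for q in((205,180),(610,183),(220,345),(590,345)):print('rail',P(*q,.046)[:2].round(4))
E
```

```text
open C [0.4712 0.2894 0.072 ] w 0.0481 end [0.4745 0.3628 0.079 ] mid [0.4706 0.2749] yaw 87.4
cov C [0.5449 0.2856 0.072 ] w 0.0463 end [0.5477 0.3591 0.079 ] mid [0.5445 0.2751] yaw 87.8
mot C [0.6227 0.2816 0.072 ] w 0.0463 end [0.6238 0.3552 0.079 ] mid [0.6226 0.2752] yaw 89.2
cov other end [0.54127474 0.19335456 0.079     ]
till (347, 264) [0.5036 0.2774]
till (462, 268) [0.5858 0.2702]
till (330, 252) [0.4922 0.2867]
till (364, 255) [0.5162 0.2833]
till (444, 257) [0.5731 0.2789]
till (480, 261) [0.5987 0.2747]
till (330, 276) [0.4906 0.2692]
till (364, 278) [0.515  0.2665]
till (444, 278) [0.5727 0.2635]
till (480, 281) [0.5986 0.2599]
rail [0.4204 0.3417]
rail [0.6788 0.3266]
rail [0.4128 0.2293]
rail [0.6719 0.2159]
```

```bash
python3 - <<'E'
from h import *
mt,ms,mw=robot.camera_model('top'),robot.camera_model('side'),np.load('pics/w1.png.npz')
for z in(.02,.03,.04,.05,.06,.07): print(z,'top',ray(mt,165+50,160+14.4,z)[:2].round(3),ray(mt,165+23.6,160+13.4,z)[:2].round(3),'side',ray(ms,307*.7,378*.7,z)[:2].round(3),ray(ms,280*.7,418*.7,z)[:2].round(3),'wrist',ray(mw,572*.7,328*.7,z)[:2].round(3),ray(mw,577*.7,208*.7,z)[:2].round(3))
im=robot.read_camera('side');crop(im,100,220,220,120,3.6,'pics/sidec.png')
E
```

```text
0.02 top [0.652 0.228] [0.655 0.315] side [0.665 0.197] [0.687 0.294] wrist [0.667 0.22 ] [0.667 0.308]
0.03 top [0.65  0.227] [0.653 0.313] side [0.662 0.206] [0.683 0.302] wrist [0.664 0.223] [0.664 0.31 ]
0.04 top [0.648 0.226] [0.651 0.311] side [0.659 0.215] [0.68  0.311] wrist [0.661 0.227] [0.66  0.311]
0.05 top [0.646 0.224] [0.649 0.309] side [0.656 0.225] [0.677 0.319] wrist [0.657 0.231] [0.657 0.312]
0.06 top [0.644 0.223] [0.647 0.307] side [0.653 0.234] [0.674 0.327] wrist [0.654 0.234] [0.654 0.314]
0.07 top [0.641 0.221] [0.644 0.305] side [0.65  0.243] [0.671 0.335] wrist [0.651 0.238] [0.65  0.315]
```

View pics/sidec.png

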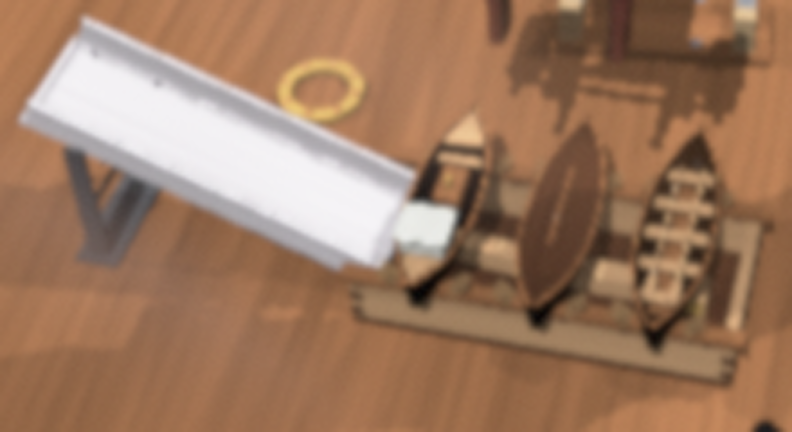

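The chute's lower end is at about x≈0.657, with side lips about 0.05 high and its floor lower, so the fingertips clear it. I start with the motor boat.

Call:
{"op": "apply_moves", "data": {"deltas": "0 4 0 0 0 1.7;0 3.9 0 0 0 0;0 0 4 0 0 0;0 0 4 0 0 0;0 0 3 0 0 0;0 0 2 0 0 0;0 0 0 0 0 0;0 0 0 0 0 0", "gripper": 0.65, "grip_force": 14}}

```text
clock: 3.15
position: [0.6223, 0.2705, 0.11]
tool_rot: [0.0, 0.736, 0.677, -0.0]
wrist_force: [0.4, 0.5, 0.6]
gripper_width: 0.057
gripper_force: 0.0
```

```bash
python3 - <<'E'
from h import *
go(.6226,.2752,.066,-1); wpic('pics/w2.png')
E
```

```text
shift cm [ 0.47 -0.    4.4 ] turn z -3.73 az now -4.73 clock 3.15 p [0.6223 0.2705 0.11  ] tilt 0.01 F [0.4 0.5 0.6] w 0.057
```

View pics/w2.png

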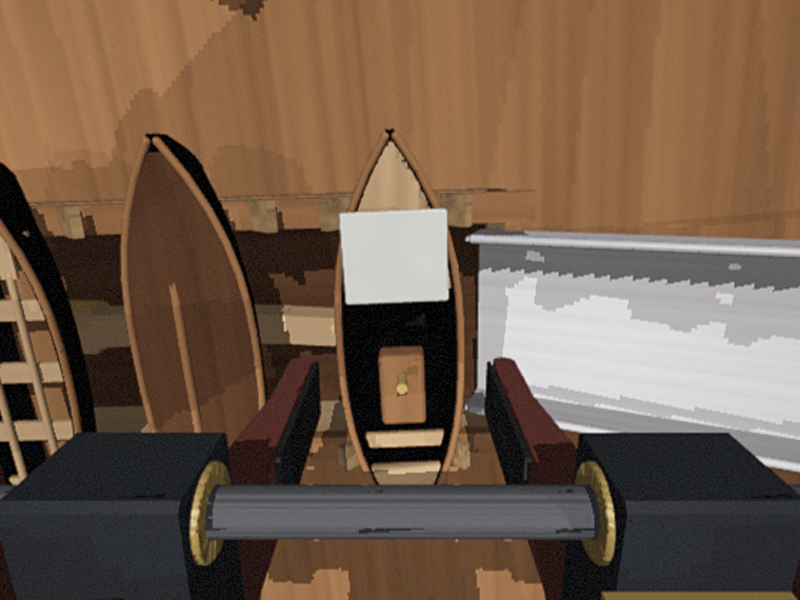

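The boat is centred between the open fingers: tip at (390,131), sides at row 330 at 341 and 461.

```bash
python3 - <<'E'
from h import *
m=np.load('pics/w2.png.npz')
P=lambda u,v,z: ray(m,u*.7,v*.7,z)
for rows in((341,461,330),(337,455,280)):
    a,b,v=rows;E=P(390,131,.079);A=P(a,v,.072);B=P(b,v,.072);C=(A+B)/2;d=E-C;d/=np.hypot(*d[:2])
    print('C',C.round(4),'w',np.hypot(*(B-A)[:2]).round(4),'end',E.round(4),'mid',(E-d*.08)[:2].round(4),'yaw',np.degrees(np.arctan2(d[1],d[0])).round(1))
x=P(447,210,.092);y=P(341,213,.092);print('shelter yaw',np.degrees(np.arctan2(*(x-y)[1::-1])))
E
```

```text
C [0.6227 0.2839 0.072 ] w 0.045 end [0.625  0.3546 0.079 ] mid [0.6224 0.2747] yaw 88.1
C [0.6225 0.3033 0.072 ] w 0.043 end [0.625  0.3546 0.079 ] mid [0.621  0.2747] yaw 87.2
shelter yaw -3.124108214936617
```

Call:
{"op": "apply_moves", "data": {"deltas": "0.45 0 0 0 0 -1.8;0 0 2.4 0 0 0;0 0 2 0 0 0;0 0 0 0 0 0;0 0 0 0 0 0;0 0 0 0 0 0"}}

```text
clock: 3.8
position: [0.6234, 0.2755, 0.0675]
tool_rot: [0.0, 0.725, 0.689, 0.001]
wrist_force: [-0.4, 0.3, 0.7]
gripper_width: 0.0571
gripper_force: 0.0
```

Call:
{"op": "apply_moves", "data": {"deltas": "0 0 0 0 0 0;0 0 0 0 0 0;0 0 0 0 0 0;0 0 0 0 0 0;0 0 0 0 0 0;0 0 0 0 0 0", "gripper": 0}}

```text
clock: 4.4
position: [0.6228, 0.2753, 0.0667]
tool_rot: [0.0, 0.725, 0.689, 0.001]
wrist_force: [-1.0, 0.9, 6.3]
gripper_width: 0.0449
gripper_force: 14.0
```

Call:
{"op": "apply_moves", "data": {"deltas": "0 0 -1 0 0 0;0 0 -2.5 0 0 0;0 0 -3 0 0 0;0 0 -1 0 0 0;-2 0 0 0 0 0;-4 0.3 0 0 0 0;-4 0.3 0 0 0 0;-4 0.3 0 0 0 0"}}

```text
clock: 5.2
position: [0.6229, 0.1318, 0.1392]
tool_rot: [-0.0, 0.725, 0.689, -0.001]
wrist_force: [0.4, 0.8, -0.9]
gripper_width: 0.0446
gripper_force: 14.0
```

Call:
{"op": "apply_moves", "data": {"deltas": "-4 0.3 0 0 0 0;-4 0.3 0 0 0 0;-4 0.3 0 0 0 0;-4 0.3 0 0 0 0;-4 0.3 0 0 0 0;-4 0.3 0 0 0 0;-4 0.3 0 0 0 0;-4 0.3 0 0 0 0"}}

```text
clock: 6.0
position: [0.6299, -0.1887, 0.1391]
tool_rot: [-0.001, 0.725, 0.688, -0.001]
wrist_force: [1.1, 0.6, -1.7]
gripper_width: 0.045
gripper_force: 14.0
```

Call:
{"op": "apply_moves", "data": {"deltas": "-4 0.3 0 0 0 -2;-1.2 0 0 0 0 -2;0 0 0 0 0 -1.9;0 0 0 0 0 0;0 0 0 0 0 0;0 0 0 0 0 0"}}

```text
clock: 6.6
position: [0.6328, -0.2363, 0.1404]
tool_rot: [-0.0, 0.688, 0.726, 0.0]
wrist_force: [-0.5, 0.9, -0.7]
gripper_width: 0.0447
gripper_force: 14.0
```

```bash
python3 - <<'E'
from h import *
go(.633,-.238,.0252,3); wpic('pics/w3.png')
E
```

```text
shift cm [-1.800e-01  1.000e-02  1.152e+01] turn z 0.06 az now 3.06 clock 6.6 p [ 0.6328 -0.2363  0.1404] tilt 0.05 F [-0.5  0.9 -0.7] w 0.0447
```

View pics/w3.png

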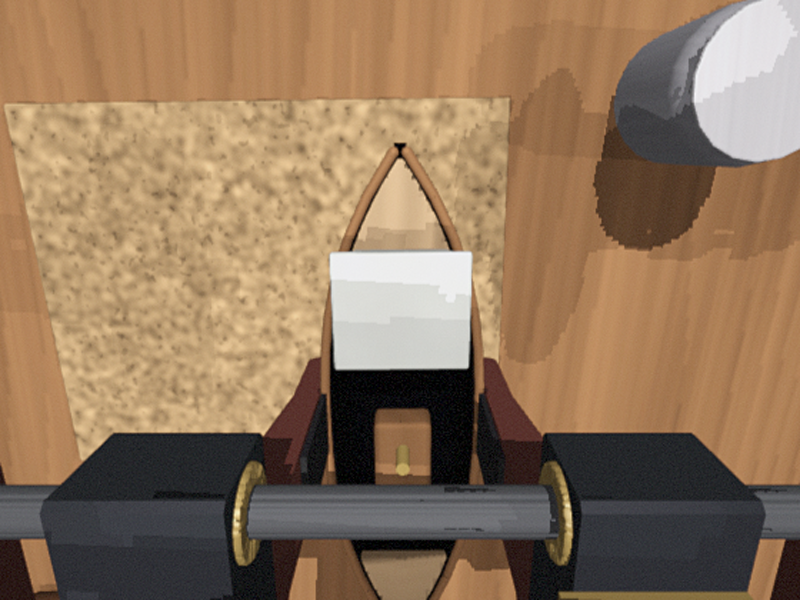

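The boat is held upright over the mat, whose edges are at (5,102) and (510,97). I lower it gently.

Call:
{"op": "apply_moves", "data": {"deltas": "-0.15 0 3.5 0 0 0;0 0 3.5 0 0 0;0 0 2.5 0 0 0;0 0 1.3 0 0 0;0 0 0.3 0 0 0;0 0 0.2 0 0 0;0 0 0.1 0 0 0;0 0 0 0 0 0"}}

```text
clock: 7.45
position: [0.6334, -0.2399, 0.0279]
tool_rot: [0.001, 0.689, 0.725, 0.0]
wrist_force: [0.4, -0.3, -1.8]
gripper_width: 0.0451
gripper_force: 14.0
```

Call:
{"op": "apply_moves", "data": {"deltas": "0 0 0 0 0 0;0 0 0 0 0 0;0 0 0.1 0 0 0;0 0 0 0 0 0;0 0 0 0 0 0"}}

```text
clock: 7.95
position: [0.6326, -0.2396, 0.0256]
tool_rot: [-0.0, 0.689, 0.725, -0.0]
wrist_force: [0.9, -0.3, -1.9]
gripper_width: 0.0453
gripper_force: 14.0
```

Call:
{"op": "apply_moves", "data": {"deltas": "0 0 0.1 0 0 0;0 0 0 0 0 0;0 0 0 0 0 0"}}

```text
clock: 8.25
position: [0.6327, -0.2397, 0.0247]
tool_rot: [0.0, 0.689, 0.725, 0.0]
wrist_force: [0.6, -0.1, 0.0]
gripper_width: 0.0452
gripper_force: 14.0
```

Call:
{"op": "apply_moves", "data": {"deltas": "0 0 0.05 0 0 0;0 0 0 0 0 0;0 0 0 0 0 0"}}

```text
clock: 8.55
position: [0.6327, -0.2397, 0.0247]
tool_rot: [0.0, 0.689, 0.725, 0.0]
wrist_force: [-1.6, 0.3, 4.8]
gripper_width: 0.0449
gripper_force: 14.0
```

Call:
{"op": "apply_moves", "data": {"deltas": "0 0 0 0 0 0;0 0 0 0 0 0;0 0 0 0 0 0;0 0 -1 0 0 0;0 0 -3 0 0 0;0 0 -4 0 0 0;0 0 -4 0 0 0;0 0 0 0 0 0", "gripper": 0.65}}

```text
clock: 9.35
position: [0.6357, -0.2414, 0.1512]
tool_rot: [0.005, 0.689, 0.725, 0.002]
wrist_force: [-0.9, -0.8, 0.3]
gripper_width: 0.057
gripper_force: 0.0
```

```bash
python3 - <<'E'
from h import *
go(.5440,.275,.14,-2.9)
E
```

```text
shift cm [52.04 -6.51  0.87] turn z 5.85 az now 2.95 clock 9.35 p [ 0.6357 -0.2414  0.1512] tilt 0.58 F [-0.9 -0.8  0.3] w 0.057
```

Call:
{"op": "apply_moves", "data": {"deltas": "4 -0.5 0 0 0 0;4 -0.5 0 0 0 0;4 -0.5 0 0 0 0;4 -0.5 0 0 0 0;4 -0.5 0 0 0 0;4 -0.5 0 0 0 0;4 -0.5 0 0 0 0;4 -0.5 0 0 0 0"}}

```text
clock: 10.15
position: [0.5756, 0.0794, 0.1444]
tool_rot: [0.0, 0.689, 0.725, 0.0]
wrist_force: [1.1, -0.4, -0.2]
gripper_width: 0.0574
gripper_force: 0.0
```

Call:
{"op": "apply_moves", "data": {"deltas": "4 -0.5 0 0 0 0;4 -0.5 0 0 0 0;4 -0.5 0 0 0 0;4 -0.5 0 0 0 0;3.9 -0.2 0 0 0 2;0 0 0 0 0 2;0 0 0 0 0 1.9;0 0 0 0 0 0"}}

```text
clock: 10.95
position: [0.544, 0.2745, 0.1442]
tool_rot: [0.0, 0.726, 0.688, -0.0]
wrist_force: [-0.3, 0.0, 0.1]
gripper_width: 0.0576
gripper_force: 0.0
```

Call:
{"op": "apply_moves", "data": {"deltas": "0 0 2 0 0 0;0 0 0 0 0 0;0 0 0 0 0 0;0 0 0 0 0 0"}}

```text
clock: 11.35
position: [0.5444, 0.2749, 0.1249]
tool_rot: [0.0, 0.725, 0.688, 0.0]
wrist_force: [0.7, 1.0, -0.4]
gripper_width: 0.0572
gripper_force: 0.0
```

```bash
python3 - <<'E'
from h import *
go(.5443,.2755,.0663,-2.9); wpic('pics/w4.png')
E
```

```text
shift cm [ 0.06 -0.02  5.86] turn z -0.08 az now -2.98 clock 11.35 p [0.5444 0.2749 0.1249] tilt 0.04 F [ 0.7  1.  -0.4] w 0.0572
```

View pics/w4.png

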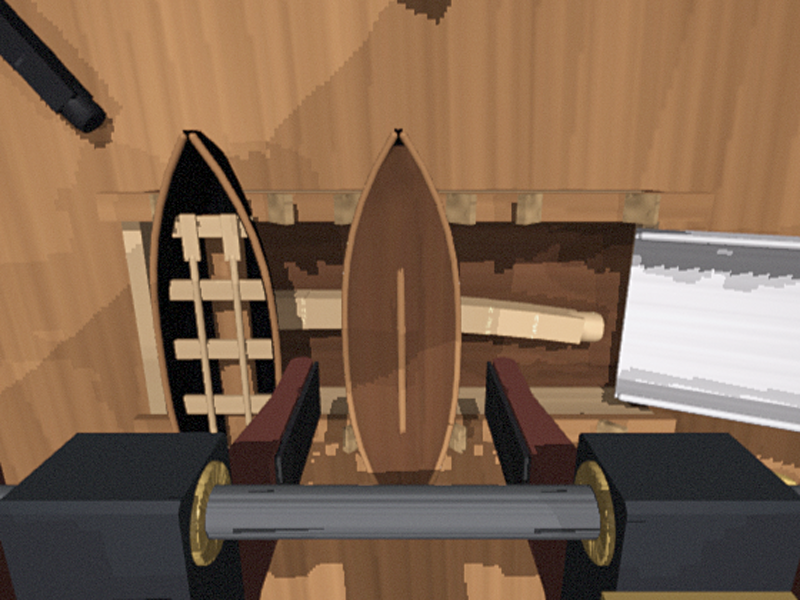

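The covered boat is centred and aligned between the fingers (tip 398,130). The tiller's rounded grip end shows at (604,327).

Call:
{"op": "apply_moves", "data": {"deltas": "0.05 0 2.5 0 0 0;0 0 2 0 0 0;0 0 1.3 0 0 0;0 0 0 0 0 0;0 0 0 0 0 0;0 0 0 0 0 0"}}

```text
clock: 12.0
position: [0.5446, 0.2762, 0.0672]
tool_rot: [0.0, 0.725, 0.689, 0.001]
wrist_force: [0.1, -0.4, 0.1]
gripper_width: 0.0568
gripper_force: 0.0
```

Call:
{"op": "apply_moves", "data": {"deltas": "0 0 0 0 0 0;0 0 0 0 0 0;0 0 0 0 0 0;0 0 0 0 0 0;0 0 0 0 0 0;0 0 0 0 0 0", "gripper": 0}}

```text
clock: 12.6
position: [0.5442, 0.2762, 0.0668]
tool_rot: [0.0, 0.725, 0.689, 0.001]
wrist_force: [-1.1, -1.1, 6.9]
gripper_width: 0.0449
gripper_force: 14.0
```

Call:
{"op": "apply_moves", "data": {"deltas": "0 0 -1 0 0 0;0 0 -2.5 0 0 0;0 0 -3 0 0 0;0 0 -1 0 0 0;-2 0 0 0 0 0;-4 0.3 0 0 0 0;-4 0.3 0 0 0 0;-4 0.3 0 0 0 0"}}

```text
clock: 13.4
position: [0.5444, 0.1328, 0.1398]
tool_rot: [-0.0, 0.725, 0.689, -0.001]
wrist_force: [0.5, -1.2, -0.8]
gripper_width: 0.0452
gripper_force: 14.0
```

Call:
{"op": "apply_moves", "data": {"deltas": "-4 0.3 0 0 0 0;-4 0.3 0 0 0 0;-4 0.3 0 0 0 0;-4 0.3 0 0 0 0;-4 0.3 0 0 0 0;-4 0.3 0 0 0 0;-4 0.3 0 0 0 0;-4 0.3 0 0 0 0"}}

```text
clock: 14.2
position: [0.5513, -0.1875, 0.1398]
tool_rot: [-0.001, 0.725, 0.688, -0.001]
wrist_force: [0.6, 0.6, -0.7]
gripper_width: 0.0454
gripper_force: 14.0
```

Call:
{"op": "apply_moves", "data": {"deltas": "-4 0.3 0 0 0 -2;-1.7 0.3 0 0 0 -2;0 0 0 0 0 -1.9;0 0 3.5 0 0 0;0 0 3.5 0 0 0;0 0 2.5 0 0 0;0 0 1.2 0 0 0;0 0 0.3 0 0 0"}}

```text
clock: 15.0
position: [0.5555, -0.2411, 0.0294]
tool_rot: [-0.002, 0.688, 0.725, -0.001]
wrist_force: [-0.2, 0.1, -0.4]
gripper_width: 0.0451
gripper_force: 14.0
```

Call:
{"op": "apply_moves", "data": {"deltas": "0 0 0.1 0 0 0;0 0 0 0 0 0;0 0 0 0 0 0;0 0 0 0 0 0"}}

```text
clock: 15.4
position: [0.5575, -0.2424, 0.0311]
tool_rot: [0.001, 0.689, 0.725, 0.0]
wrist_force: [0.1, 0.4, -0.4]
gripper_width: 0.0448
gripper_force: 14.0
```

```bash
python3 - <<'E'
from h import *
go(.557,-.242,.0248,3)
E
```

```text
shift cm [ 0.04 -0.05  0.63] turn z -0.03 az now 2.97 clock 15.4 p [ 0.5575 -0.2424  0.0311] tilt 0.09 F [ 0.1  0.4 -0.4] w 0.0448
```

Call:
{"op": "apply_moves", "data": {"deltas": "0 0 0.3 0 0 0;0 0 0.2 0 0 0;0 0 0.05 0 0 0;0 0 0.05 0 0 0;0 0 0.05 0 0 0;0 0 0 0 0 0;0 0 0 0 0 0"}}

```text
clock: 16.1
position: [0.557, -0.2422, 0.0248]
tool_rot: [-0.0, 0.689, 0.725, 0.0]
wrist_force: [-3.8, 2.6, 12.0]
gripper_width: 0.045
gripper_force: 14.0
```

Call:
{"op": "apply_moves", "data": {"deltas": "0 0 0 0 0 0;0 0 0 0 0 0;0 0 0 0 0 0;0 0 -1 0 0 0;0 0 -3 0 0 0;0 0 -4 0 0 0;0 0 -4 0 0 0;2 -0.2 0 0 0 0", "gripper": 0.65}}

```text
clock: 16.9
position: [0.5564, -0.2266, 0.15]
tool_rot: [0.005, 0.69, 0.724, 0.002]
wrist_force: [0.4, -1.2, -0.5]
gripper_width: 0.0573
gripper_force: 0.0
```

Call:
{"op": "apply_moves", "data": {"deltas": "4 -0.5 0 0 0 0;4 -0.5 0 0 0 0;4 -0.5 0 0 0 0;4 -0.5 0 0 0 0;4 -0.5 0 0 0 0;4 -0.5 0 0 0 0;4 -0.5 0 0 0 0;4 -0.5 0 0 0 0"}}

```text
clock: 17.7
position: [0.4971, 0.0966, 0.1444]
tool_rot: [0.0, 0.689, 0.725, 0.0]
wrist_force: [-0.3, 0.3, 0.7]
gripper_width: 0.0566
gripper_force: 0.0
```

Call:
{"op": "apply_moves", "data": {"deltas": "4 -0.5 0 0 0 0;4 -0.5 0 0 0 0;4 -0.5 0 0 0 0;4 -0.3 0 0 0 0;2.1 0 0 0 0 2;0 0 0 0 0 2;0 0 0 0 0 1.9;0 0 2 0 0 0"}}

```text
clock: 18.5
position: [0.4718, 0.2753, 0.1258]
tool_rot: [0.0, 0.726, 0.688, 0.002]
wrist_force: [-0.6, 0.1, 0.0]
gripper_width: 0.057
gripper_force: 0.0
```

Call:
{"op": "apply_moves", "data": {"deltas": "0 0 0 0 0 0;0 0 0 0 0 0;0 0 0 0 0 0"}}

```text
clock: 18.8
position: [0.4706, 0.2746, 0.1244]
tool_rot: [0.0, 0.725, 0.688, 0.0]
wrist_force: [0.5, 0.1, 0.1]
gripper_width: 0.0571
gripper_force: 0.0
```

```bash
python3 - <<'E'
from h import *
go(.4706,.2755,.0663,-2.9); wpic('pics/w5.png')
E
```

```text
shift cm [ 0.09 -0.    5.81] turn z -0.09 az now -2.99 clock 18.8 p [0.4706 0.2746 0.1244] tilt 0.04 F [0.5 0.1 0.1] w 0.0571
```

View pics/w5.png

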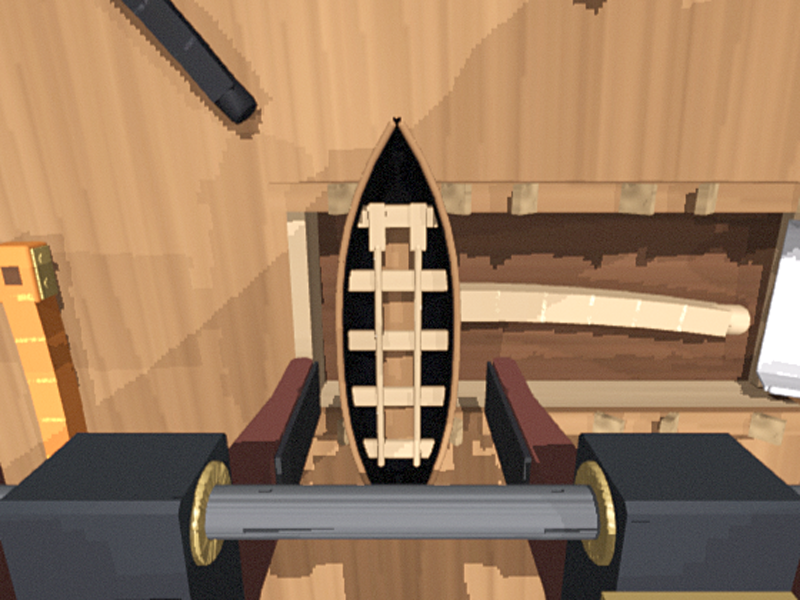

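The open boat is centred too (tip 398,121), and the tiller's bowed shaft is clear out to the grip end at (738,320).

Call:
{"op": "apply_moves", "data": {"deltas": "0.05 0 2.5 0 0 0;0 0 2 0 0 0;0 0 1.2 0 0 0;0 0 0 0 0 0;0 0 0 0 0 0;0 0 0 0 0 0"}}

```text
clock: 19.45
position: [0.4707, 0.2757, 0.0676]
tool_rot: [0.0, 0.725, 0.689, 0.001]
wrist_force: [-0.2, -0.4, 0.3]
gripper_width: 0.0573
gripper_force: 0.0
```

Call:
{"op": "apply_moves", "data": {"deltas": "0 0 0 0 0 0;0 0 0 0 0 0;0 0 0 0 0 0;0 0 0 0 0 0;0 0 0 0 0 0;0 0 0 0 0 0", "gripper": 0}}

```text
clock: 20.05
position: [0.4703, 0.2757, 0.0673]
tool_rot: [-0.0, 0.725, 0.689, 0.0]
wrist_force: [-1.0, -0.1, 6.4]
gripper_width: 0.0472
gripper_force: 14.0
```

Call:
{"op": "apply_moves", "data": {"deltas": "0 0 -1 0 0 0;0 0 -2.5 0 0 0;0 0 -3 0 0 0;0 0 -1 0 0 0;-2 0 0 0 0 0;-4 0.3 0 0 0 0;-4 0.3 0 0 0 0;-4 0.3 0 0 0 0"}}

```text
clock: 20.85
position: [0.4706, 0.1323, 0.1405]
tool_rot: [-0.0, 0.725, 0.689, -0.001]
wrist_force: [0.6, -1.0, -0.6]
gripper_width: 0.0471
gripper_force: 14.0
```

Call:
{"op": "apply_moves", "data": {"deltas": "-4 0.3 0 0 0 0;-4 0.3 0 0 0 0;-4 0.3 0 0 0 0;-4 0.3 0 0 0 0;-4 0.3 0 0 0 0;-4 0.3 0 0 0 0;-4 0.3 0 0 0 0;-4 0.3 0 0 0 0"}}

```text
clock: 21.65
position: [0.4775, -0.1879, 0.1406]
tool_rot: [-0.001, 0.725, 0.689, -0.001]
wrist_force: [0.4, -1.0, -0.7]
gripper_width: 0.047
gripper_force: 14.0
```

Call:
{"op": "apply_moves", "data": {"deltas": "-4 0.3 0 0 0 -2;-2 0 0 0 0 -2;0 0 0 0 0 -1.9;0 0 3.5 0 0 0;0 0 3.5 0 0 0;0 0 2.5 0 0 0;0 0 1.2 0 0 0;0 0 0.3 0 0 0"}}

```text
clock: 22.45
position: [0.4787, -0.2448, 0.0301]
tool_rot: [-0.002, 0.688, 0.725, -0.001]
wrist_force: [-0.4, -0.2, -1.2]
gripper_width: 0.0474
gripper_force: 14.0
```

Call:
{"op": "apply_moves", "data": {"deltas": "0 0 0.2 0 0 0;0 0 0 0 0 0;0 0 0 0 0 0;0 0 0 0 0 0"}}

```text
clock: 22.85
position: [0.4807, -0.2459, 0.0305]
tool_rot: [0.001, 0.689, 0.725, 0.0]
wrist_force: [-0.6, 0.8, -1.6]
gripper_width: 0.047
gripper_force: 14.0
```

```bash
python3 - <<'E'
from h import *
go(.481,-.246,.0248,3)
E
```

```text
shift cm [-0.01  0.03  0.57] turn z -0.02 az now 2.98 clock 22.85 p [ 0.4807 -0.2459  0.0305] tilt 0.09 F [-0.6  0.8 -1.6] w 0.047
```

Call:
{"op": "apply_moves", "data": {"deltas": "0 0 0.3 0 0 0;0 0 0.1 0 0 0;0 0 0.05 0 0 0;0 0 0.05 0 0 0;0 0 0.05 0 0 0;0 0 0 0 0 0;0 0 0 0 0 0"}}

```text
clock: 23.55
position: [0.4801, -0.2457, 0.0253]
tool_rot: [-0.0, 0.689, 0.725, 0.0]
wrist_force: [-4.9, 2.3, 14.8]
gripper_width: 0.0472
gripper_force: 14.0
```

Call:
{"op": "apply_moves", "data": {"deltas": "0 0 0 0 0 0;0 0 0 0 0 0;0 0 0 0 0 0;0 0 -1 0 0 0;0 0 -3 0 0 0;0 0 -4 0 0 0;0 0 -4 0 0 0;2 0.3 0 0 0 0", "gripper": 0.65}}

```text
clock: 24.35
position: [0.4841, -0.2295, 0.1498]
tool_rot: [0.004, 0.69, 0.724, 0.001]
wrist_force: [0.1, 0.4, -0.5]
gripper_width: 0.057
gripper_force: 0.0
```

Call:
{"op": "apply_moves", "data": {"deltas": "4 0.7 0 0 0 0;4 0.7 0 0 0 0;4 0.7 0 0 0 0;4 0.7 0 0 0 0;4 0.7 0 0 0 0;4 0.7 0 0 0 0;4 0.7 0 0 0 0;4 0.7 0 0 0 0"}}

```text
clock: 25.15
position: [0.5215, 0.0984, 0.1449]
tool_rot: [0.0, 0.689, 0.725, 0.0]
wrist_force: [0.9, 0.2, -0.2]
gripper_width: 0.057
gripper_force: 0.0
```

Call:
{"op": "apply_moves", "data": {"deltas": "4 0.7 0 0 0 0;4 0.7 0 0 0 0;4 0.8 0 0 0 0;4 0.8 0 0 0 0;1.7 0.2 0 0 0 0;0 0 0 0 0 -8;0 0 0 0 0 -8;0 0 0 0 0 -8", "gripper": 0.45}}

```text
clock: 25.95
position: [0.5442, 0.2746, 0.1444]
tool_rot: [0.0, 0.52, 0.854, -0.0]
wrist_force: [0.7, 0.4, 0.6]
gripper_width: 0.0394
gripper_force: 0.0
```

Call:
{"op": "apply_moves", "data": {"deltas": "0 0 0 0 0 -8.5;0 0 0 0 0 -8.5;0 0 0 0 0 -8.5;0 0 0 0 0 -8.5;0 0 0 0 0 -8.5;0 0 0 0 0 -8.5;0 0 0 0 0 -8.5;0 0 0 0 0 0"}}

```text
clock: 26.75
position: [0.5445, 0.2741, 0.1445]
tool_rot: [0.0, 0.03, 1.0, -0.0]
wrist_force: [0.1, -0.2, 0.1]
gripper_width: 0.0399
gripper_force: 0.0
```

Call:
{"op": "apply_moves", "data": {"deltas": "0 0 0 0 0 0;0 0 0 0 0 0;0 0 0 0 0 0"}}

```text
clock: 27.05
position: [0.5442, 0.2752, 0.1442]
tool_rot: [0.0, 0.032, 0.999, -0.0]
wrist_force: [0.2, -0.1, -0.3]
gripper_width: 0.0395
gripper_force: 0.0
```

```bash
python3 - <<'E'
from h import *
go(.543,.273,.14,86); wpic('pics/w6.png')
E
```

```text
shift cm [ 0.11 -0.23  0.42] turn z 0.35 az now 86.35 clock 27.05 p [0.5442 0.2752 0.1442] tilt 0.01 F [ 0.2 -0.1 -0.3] w 0.0395
```

View pics/w6.png

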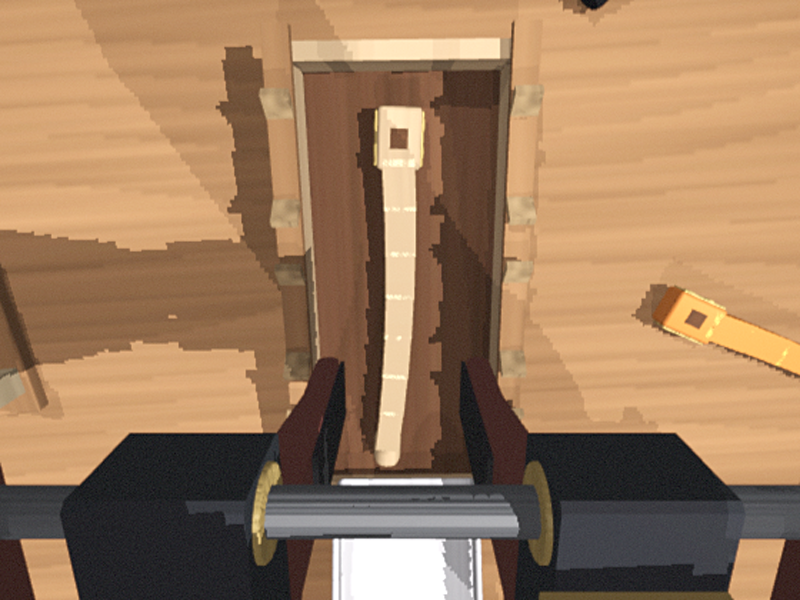

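The tiller is fully visible: head end at (400,106), rounded grip end at (388,466), shaft centre (399,300).

```bash
python3 - <<'E'
from h import *
m=np.load('pics/w6.png.npz')
P=lambda u,v,z: ray(m,u*.7,v*.7,z)
A=P(400,107,.022);B=P(387.5,466,.016);print(A.round(4),B.round(4),np.hypot(*(A-B)[:2]),((A+B)/2).round(4),np.degrees(np.arctan2(*(B-A)[1::-1])))
for q in((400.5,190),(400.5,250),(399,300),(397,340),(395,380),(390,440)):print(P(*q,.022)[:2].round(4))
for q,r in(((386,250),(415,250)),((385,300),(413,300))): print(np.hypot(*(P(*q,.022)-P(*r,.022))[:2]))
E
```

```text
[0.446  0.2803 0.022 ] [0.6498 0.2594 0.016 ] 0.20492040201111697 [0.5479 0.2698 0.019 ] -5.850833250278327
[0.4853 0.278 ]
[0.516 0.276]
[0.5432 0.2734]
[0.5661 0.2708]
[0.5901 0.2681]
[0.6283 0.2626]
0.01518905173786771
0.0150912558947788
```

Call:
{"op": "apply_moves", "data": {"deltas": "-0.3 -0.2 0 0 0 2.2;0 0 3.5 0 0 0;0 0 3.5 0 0 0;0 0 2.5 0 0 0;0 0 1.5 0 0 0;0 0 0.8 0 0 0;0 0 0 0 0 0;0 0 0 0 0 0"}}

```text
clock: 27.9
position: [0.5478, 0.2734, 0.0271]
tool_rot: [0.001, 0.05, 0.999, 0.0]
wrist_force: [-0.9, 0.4, -0.1]
gripper_width: 0.0398
gripper_force: 0.0
```

```bash
python3 - <<'E'
from h import *
go(.547,.2731,.0255,84.1)
E
```

```text
shift cm [ 0.08 -0.04  0.16] turn z 0.14 az now 84.24 clock 27.9 p [0.5478 0.2734 0.0271] tilt 0.08 F [-0.9  0.4 -0.1] w 0.0398
```

Good; close and lift a little.

Call:
{"op": "apply_moves", "data": {"deltas": "0 0 0 0 0 0;0 0 0 0 0 0;0 0 0 0 0 0;0 0 0 0 0 0;0 0 0 0 0 0;0 0 0 0 0 0;0 0 0 0 0 0;0 0 0 0 0 0", "gripper": 0}}

```text
clock: 28.7
position: [0.5474, 0.2732, 0.0267]
tool_rot: [0.0, 0.05, 0.999, 0.0]
wrist_force: [-0.7, -0.0, 6.3]
gripper_width: 0.0152
gripper_force: 14.0
```

Call:
{"op": "apply_moves", "data": {"deltas": "0 0 -1 0 0 0;0 0 -2.5 0 0 0;0 0 -3.5 0 0 0;0 0 -3 0 0 0;0 0 -1.5 0 0 0;0 0 0 0 0 0;0 0 0 0 0 0"}}

```text
clock: 29.4
position: [0.5466, 0.2728, 0.1403]
tool_rot: [-0.0, 0.05, 0.999, -0.0]
wrist_force: [0.4, -0.4, 0.2]
gripper_width: 0.0149
gripper_force: 14.0
```

```bash
python3 - <<'E'
from h import *
go(.5162,.0088,.14,94)
E
```

```text
shift cm [  0.39 -26.57   0.04] turn z -9.73 az now 84.27 clock 29.4 p [0.5466 0.2728 0.1403] tilt 0.05 F [ 0.4 -0.4  0.2] w 0.0149
```

Call:
{"op": "apply_moves", "data": {"deltas": "0.4 -3.8 0 0 0 0;0 -3.8 0 0 0 0;0 -3.8 0 0 0 0;0 -3.8 0 0 0 0;0 -3.8 0 0 0 0;0 -3.8 0 0 0 0;0 -3.8 0 0 0 -4.9;0 0 0 0 0 -4.8"}}

```text
clock: 30.2
position: [0.5146, 0.0026, 0.1392]
tool_rot: [-0.002, -0.033, 0.999, -0.001]
wrist_force: [0.2, 1.7, -1.5]
gripper_width: 0.0148
gripper_force: 14.0
```

Call:
{"op": "apply_moves", "data": {"deltas": "0 0 2 0 0 0;0 0 2 0 0 0;0 0 0 0 0 0;0 0 0 0 0 0;0 0 0 0 0 0"}}

```text
clock: 30.7
position: [0.5167, 0.0089, 0.1013]
tool_rot: [-0.0, -0.035, 0.999, -0.0]
wrist_force: [-0.4, 0.6, -0.8]
gripper_width: 0.0148
gripper_force: 14.0
```

```bash
python3 - <<'E'
from h import *
go(.5162,.0088,.0507,94); wpic('pics/w7.png')
E
```

```text
shift cm [ 0.05 -0.01  5.06] turn z -0.02 az now 93.98 clock 30.7 p [0.5167 0.0089 0.1013] tilt 0.01 F [-0.4  0.6 -0.8] w 0.0148
```

View pics/w7.png

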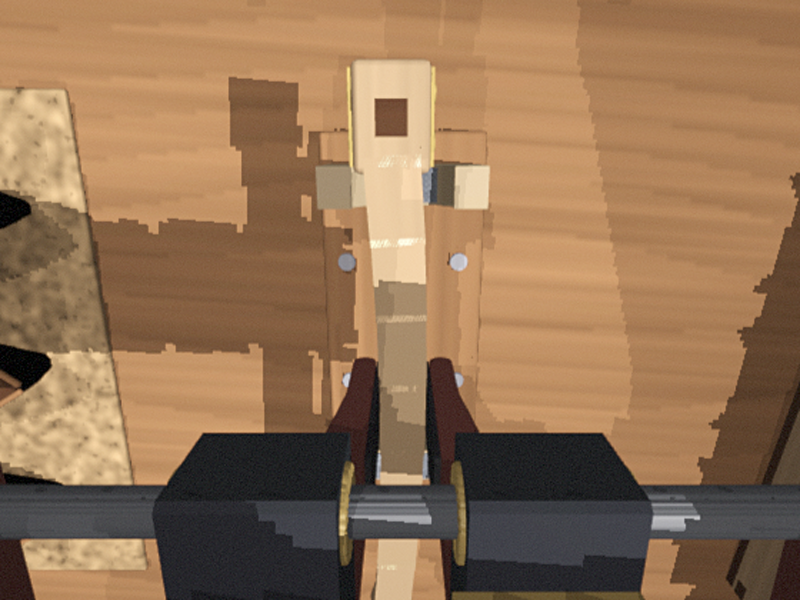

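```bash
python3 - <<'E'
from h import *
m=np.load('pics/w7.png.npz')
P=lambda u,v,z: ray(m,u*.7,v*.7,z)
print('saddle edges',P(316,187,.044).round(4),P(489,187,.044).round(4),'notch rim',P(366,187,.044).round(4),P(453,187,.044).round(4))
print('board corners',P(309,132,.01),P(488,131,.01))
zt=.0966
for q in((392,61),(392.5,115),(394,160),(397,210),(400,250),(401,320),(403,400)):print('til',P(*q,zt)[:2].round(4))
print('head edges',P(350,110,zt-.004),P(434,110,zt-.004),'far strip',P(378,465,.03),P(427,465,.03))
E
```

```text
saddle edges [ 0.4541 -0.0286  0.044 ] [0.4495 0.0375 0.044 ] notch rim [ 0.4528 -0.0095  0.044 ] [0.4505 0.0237 0.044 ]
board corners [ 0.43369598 -0.03749545  0.01      ] [0.42789502 0.03999618 0.01      ]
til [ 0.4157 -0.0009]
til [4.292e-01 1.000e-04]
til [0.4409 0.0013]
til [0.4547 0.003 ]
til [0.4662 0.0047]
til [0.4877 0.0065]
til [0.5147 0.009 ]
head edges [ 0.42845232 -0.01188132  0.0926    ] [0.42682725 0.01149699 0.0926    ] far strip [0.58443018 0.001874   0.03      ] [0.58278356 0.02545177 0.03      ]
```

The tiller is over the cradle. The near saddle's outer edges are at (316,187) and (489,187), and the shaft there is about 1.5 mm off notch centre. I correct that and lower.

Call:
{"op": "apply_moves", "data": {"deltas": "-0.15 0.15 2 0 0 0;0 0 1.5 0 0 0;0 0 0.8 0 0 0;0 0 0.3 0 0 0;0 0 0.1 0 0 0;0 0 0 0 0 0;0 0 0 0 0 0;0 0 0 0 0 0"}}

```text
clock: 31.55
position: [0.5183, 0.0104, 0.0546]
tool_rot: [0.0, -0.035, 0.999, 0.0]
wrist_force: [0.0, 0.2, -0.7]
gripper_width: 0.0148
gripper_force: 14.0
```

Call:
{"op": "apply_moves", "data": {"deltas": "0 0 0.1 0 0 0;0 0 0.1 0 0 0;0 0 0 0 0 0;0 0 0 0 0 0"}}

```text
clock: 31.95
position: [0.5179, 0.0104, 0.0521]
tool_rot: [-0.0, -0.035, 0.999, 0.0]
wrist_force: [0.6, 0.5, -0.2]
gripper_width: 0.0148
gripper_force: 14.0
```

Call:
{"op": "apply_moves", "data": {"deltas": "0 0 0.05 0 0 0;0 0 0.05 0 0 0;0 0 0.05 0 0 0;0 0 0 0 0 0;0 0 0 0 0 0"}}

```text
clock: 32.45
position: [0.518, 0.0104, 0.0507]
tool_rot: [0.0, -0.035, 0.999, 0.0]
wrist_force: [0.6, 0.3, 0.9]
gripper_width: 0.0151
gripper_force: 14.0
```

Call:
{"op": "apply_moves", "data": {"deltas": "0 0 0.05 0 0 0;0 0 0 0 0 0;0 0 0 0 0 0"}}

```text
clock: 32.75
position: [0.518, 0.0104, 0.0506]
tool_rot: [0.0, -0.035, 0.999, 0.0]
wrist_force: [-2.2, -0.6, 7.5]
gripper_width: 0.0145
gripper_force: 14.0
```

Call:
{"op": "apply_moves", "data": {"deltas": "0 0 0 0 0 0;0 0 0 0 0 0;0 0 0 0 0 0;0 0 -1 0 0 0;0 0 -3 0 0 0;0 0 -4 0 0 0;0 0 -4 0 0 0;0 0 0 0 0 0", "gripper": 0.4}}

```text
clock: 33.55
position: [0.521, 0.0105, 0.1759]
tool_rot: [0.005, -0.034, 0.999, 0.0]
wrist_force: [1.2, 1.0, 0.1]
gripper_width: 0.0354
gripper_force: 0.0
```

Call:
{"op": "apply_moves", "data": {"deltas": "0 0 0 0 0 0;0 0 0 0 0 0"}}

```text
clock: 33.75
position: [0.5173, 0.0104, 0.1694]
tool_rot: [-0.001, -0.035, 0.999, -0.0]
wrist_force: [-0.3, -0.9, -0.1]
gripper_width: 0.0349
gripper_force: 0.0
```

```bash
python3 - <<'E'
from h import *
go(.6327,-.2397,.14,3); wpic('pics/w8.png')
E
```

```text
shift cm [ -9.79 -25.75   2.93] turn z 90.97 az now 93.97 clock 33.75 p [0.5173 0.0104 0.1694] tilt 0.08 F [-0.3 -0.9 -0.1] w 0.0349
```

View pics/w8.png

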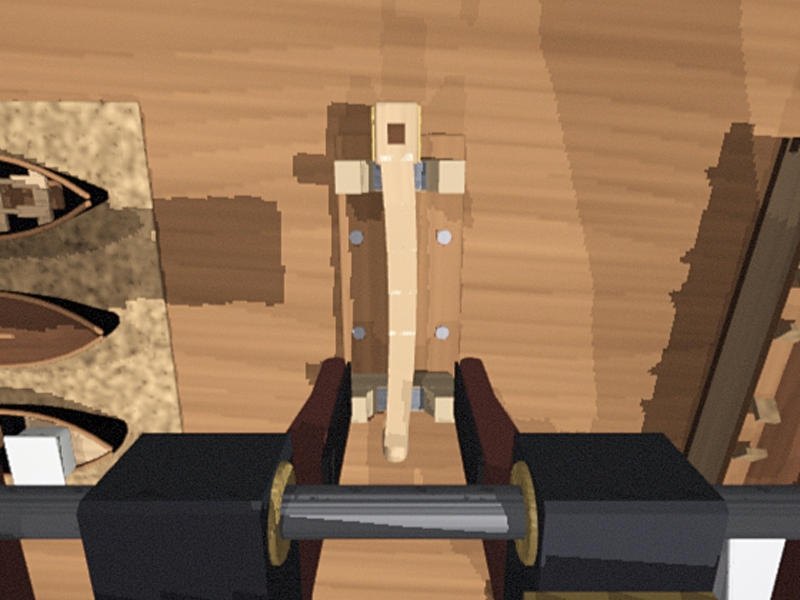

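The tiller lies in both notches (saddles at rows ~177 and ~400), its ends overhanging evenly at (396,103) and (396,460). Next I return the boats, motor boat first.

Call:
{"op": "apply_moves", "data": {"deltas": "-1.4 -3.7 0 0 0 0;-1.4 -3.7 0 0 0 0;-1.4 -3.7 0 0 0 0;-1.4 -3.7 0 0 0 0;-1.4 -3.7 0 0 0 0;-1.4 -3.7 0 0 0 0;-1.4 -3.6 0 0 0 0;0 0 0 0 0 8", "gripper": 0.65}}

```text
clock: 34.6
position: [0.6329, -0.2468, 0.1677]
tool_rot: [-0.001, 0.038, 0.999, -0.001]
wrist_force: [0.3, -0.4, -0.8]
gripper_width: 0.0567
gripper_force: 0.0
```

Call:
{"op": "apply_moves", "data": {"deltas": "0 0 0 0 0 8.3;0 0 0 0 0 8.3;0 0 0 0 0 8.3;0 0 0 0 0 8.3;0 0 0 0 0 8.3;0 0 0 0 0 8.3;0 0 0 0 0 8.3;0 0 0 0 0 8.3"}}

```text
clock: 35.4
position: [0.6328, -0.2399, 0.1682]
tool_rot: [-0.001, 0.579, 0.815, -0.001]
wrist_force: [-0.3, -0.4, 0.2]
gripper_width: 0.0571
gripper_force: 0.0
```

Call:
{"op": "apply_moves", "data": {"deltas": "0 0 0 0 0 8.3;0 0 0 0 0 8.3;0 0 3 0 0 0;0 0 0 0 0 0;0 0 0 0 0 0;0 0 0 0 0 0"}}

```text
clock: 36.0
position: [0.6337, -0.2405, 0.1405]
tool_rot: [0.0, 0.688, 0.725, -0.0]
wrist_force: [-0.2, -0.0, 0.0]
gripper_width: 0.0568
gripper_force: 0.0
```

```bash
python3 - <<'E'
from h import *
go(.6327,-.2397,.0252,3)
E
```

```text
shift cm [ 0.09 -0.1  11.53] turn z -0.02 az now 2.98 clock 36.0 p [ 0.6337 -0.2405  0.1405] tilt 0.02 F [-0.2 -0.   0. ] w 0.0568
```

Call:
{"op": "apply_moves", "data": {"deltas": "0.1 -0.1 3.5 0 0 0;0 0 3.5 0 0 0;0 0 2.5 0 0 0;0 0 1.5 0 0 0;0 0 0.5 0 0 0;0 0 0 0 0 0;0 0 0 0 0 0;0 0 0 0 0 0"}}

```text
clock: 36.8
position: [0.6334, -0.2396, 0.0267]
tool_rot: [0.001, 0.689, 0.725, 0.001]
wrist_force: [-0.0, 0.5, 0.5]
gripper_width: 0.0571
gripper_force: 0.0
```

Call:
{"op": "apply_moves", "data": {"deltas": "0 0 0 0 0 0;0 0 0 0 0 0;0 0 0 0 0 0;0 0 0 0 0 0;0 0 0 0 0 0;0 0 0 0 0 0;0 0 0 0 0 0", "gripper": 0}}

```text
clock: 37.5
position: [0.6329, -0.2393, 0.0258]
tool_rot: [0.0, 0.689, 0.725, 0.0]
wrist_force: [-1.5, 0.6, 5.3]
gripper_width: 0.045
gripper_force: 14.0
```

```bash
python3 - <<'E'
from h import *
go(.6228,.2753,.0667,-2.95)
E
```

```text
shift cm [51.44  1.67 -4.09] turn z 5.93 az now 2.98 clock 37.5 p [ 0.6329 -0.2393  0.0258] tilt 0.05 F [-1.5  0.6  5.3] w 0.045
```

Call:
{"op": "apply_moves", "data": {"deltas": "0 0 -1 0 0 0;0 0 -3 0 0 0;0 0 -4 0 0 0;0 0 -3.5 0 0 0;2 0 0 0 0 0;4 0.1 0 0 0 0;4 0.1 0 0 0 0;4 0.1 0 0 0 0"}}

```text
clock: 38.3
position: [0.6279, -0.098, 0.1405]
tool_rot: [-0.0, 0.689, 0.725, 0.0]
wrist_force: [1.0, -0.4, -1.9]
gripper_width: 0.0451
gripper_force: 14.0
```

Call:
{"op": "apply_moves", "data": {"deltas": "4 0.1 0 0 0 0;4 0.1 0 0 0 0;4 0.1 0 0 0 0;4 0.1 0 0 0 0;4 0.2 0 0 0 0;4 0.2 0 0 0 0;4 0.2 0 0 0 0;4 0.2 0 0 0 0"}}

```text
clock: 39.1
position: [0.6233, 0.2224, 0.1405]
tool_rot: [0.0, 0.689, 0.725, -0.0]
wrist_force: [1.5, 0.1, -1.0]
gripper_width: 0.0452
gripper_force: 14.0
```

Call:
{"op": "apply_moves", "data": {"deltas": "3.4 0.2 0 0 0 2;2 0 0 0 0 2;0 0 0 0 0 1.9;0 0 0 0 0 0;0 0 0 0 0 0;0 0 0 0 0 0"}}

```text
clock: 39.7
position: [0.624, 0.2731, 0.1404]
tool_rot: [0.0, 0.726, 0.688, -0.0]
wrist_force: [0.8, 0.2, -1.2]
gripper_width: 0.0447
gripper_force: 14.0
```

```bash
python3 - <<'E'
from h import *
go(.6228,.2753,.0678,-2.95)
E
```

```text
shift cm [ 0.22 -0.13  7.26] turn z -0.08 az now -3.03 clock 39.7 p [0.624  0.2731 0.1404] tilt 0.03 F [ 0.8  0.2 -1.2] w 0.0447
```

Call:
{"op": "apply_moves", "data": {"deltas": "0.2 -0.1 2.5 0 0 0;0 0 2.5 0 0 0;0 0 1.2 0 0 0;0 0 0.4 0 0 0;0 0 0.2 0 0 0;0 0 0 0 0 0;0 0 0 0 0 0;0 0 0 0 0 0"}}

```text
clock: 40.5
position: [0.6231, 0.2772, 0.0731]
tool_rot: [0.0, 0.725, 0.689, 0.001]
wrist_force: [0.5, -0.3, -1.3]
gripper_width: 0.0451
gripper_force: 14.0
```

Call:
{"op": "apply_moves", "data": {"deltas": "0 0 0.1 0 0 0;0 0 0.1 0 0 0;0 0 0.1 0 0 0;0 0 0 0 0 0;0 0 0 0 0 0"}}

```text
clock: 41.0
position: [0.6227, 0.277, 0.069]
tool_rot: [-0.0, 0.725, 0.689, -0.0]
wrist_force: [0.1, 0.7, -1.1]
gripper_width: 0.045
gripper_force: 14.0
```

Call:
{"op": "apply_moves", "data": {"deltas": "-0.12 0 0 0 0 0;0 0 0.05 0 0 0;0 0 0.05 0 0 0;0 0 0.05 0 0 0;0 0 0 0 0 0;0 0 0 0 0 0"}}

```text
clock: 41.6
position: [0.6227, 0.2758, 0.0679]
tool_rot: [-0.0, 0.725, 0.689, 0.0]
wrist_force: [-2.2, -0.7, 2.2]
gripper_width: 0.0448
gripper_force: 14.0
```

Call:
{"op": "apply_moves", "data": {"deltas": "0 0 0 0 0 0;0 0 0 0 0 0;0 0 0 0 0 0;0 0 -1 0 0 0;0 0 -3 0 0 0;0 0 -3.5 0 0 0;-2 0 0 0 0 0;-4 -0.3 0 0 0 0", "gripper": 0.65}}

```text
clock: 42.4
position: [0.617, 0.2191, 0.144]
tool_rot: [-0.0, 0.723, 0.691, 0.002]
wrist_force: [-0.4, -0.2, -1.5]
gripper_width: 0.0574
gripper_force: 0.0
```

Call:
{"op": "apply_moves", "data": {"deltas": "-4 -0.3 0 0 0 0;-4 -0.3 0 0 0 0;-4 -0.3 0 0 0 0;-4 -0.3 0 0 0 0;-4 -0.3 0 0 0 0;-4 -0.3 0 0 0 0;-4 -0.3 0 0 0 0;-4 -0.3 0 0 0 0"}}

```text
clock: 43.2
position: [0.5755, -0.1044, 0.1429]
tool_rot: [0.0, 0.725, 0.689, 0.0]
wrist_force: [0.3, 0.3, -0.2]
gripper_width: 0.057
gripper_force: 0.0
```

Call:
{"op": "apply_moves", "data": {"deltas": "-4 -0.4 0 0 0 0;-4 -0.4 0 0 0 0;-4 -0.4 0 0 0 -2;-2 0 0 0 0 -2;0 0 0 0 0 -2;0 0 0 0 0 0;0 0 0 0 0 0;0 0 0 0 0 0"}}

```text
clock: 44.0
position: [0.5582, -0.2398, 0.1426]
tool_rot: [-0.0, 0.687, 0.726, 0.0]
wrist_force: [-0.8, -0.2, 0.3]
gripper_width: 0.057
gripper_force: 0.0
```

```bash
python3 - <<'E'
from h import *
go(.557,-.2422,.0253,3)
E
```

```text
shift cm [-0.24 -0.13 11.73] turn z 0.16 az now 3.16 clock 44.0 p [ 0.5582 -0.2398  0.1426] tilt 0.04 F [-0.8 -0.2  0.3] w 0.057
```

Call:
{"op": "apply_moves", "data": {"deltas": "-0.35 -0.1 3.5 0 0 0;0 0 3.5 0 0 0;0 0 2.7 0 0 0;0 0 1.5 0 0 0;0 0 0.5 0 0 0;0 0 0 0 0 0;0 0 0 0 0 0;0 0 0 0 0 0"}}

```text
clock: 44.8
position: [0.5579, -0.2454, 0.027]
tool_rot: [0.001, 0.688, 0.726, 0.001]
wrist_force: [0.1, 0.1, -0.2]
gripper_width: 0.0567
gripper_force: 0.0
```

Call:
{"op": "apply_moves", "data": {"deltas": "0 0 0 0 0 0;0 0 0 0 0 0;0 0 0 0 0 0;0 0 0 0 0 0;0 0 0 0 0 0;0 0 0 0 0 0;0 0 0 0 0 0", "gripper": 0}}

```text
clock: 45.5
position: [0.5574, -0.2452, 0.0263]
tool_rot: [0.0, 0.688, 0.726, 0.0]
wrist_force: [-0.3, 0.8, 5.9]
gripper_width: 0.0451
gripper_force: 14.0
```

```bash
python3 - <<'E'
from h import *
go(.5442,.2762,.0668,-2.95)
E
```

```text
shift cm [52.13  1.48 -4.05] turn z 6.02 az now 3.07 clock 45.5 p [ 0.5574 -0.2452  0.0263] tilt 0.05 F [-0.3  0.8  5.9] w 0.0451
```

Call:
{"op": "apply_moves", "data": {"deltas": "0 0 -1 0 0 0;0 0 -3 0 0 0;0 0 -4 0 0 0;0 0 -3.5 0 0 0;2 0 0 0 0 0;4 0.1 0 0 0 0;4 0.1 0 0 0 0;4 0.1 0 0 0 0"}}

```text
clock: 46.3
position: [0.5521, -0.1039, 0.1411]
tool_rot: [0.0, 0.688, 0.725, 0.0]
wrist_force: [0.4, 0.4, -0.7]
gripper_width: 0.0449
gripper_force: 14.0
```

Call:
{"op": "apply_moves", "data": {"deltas": "4 0.1 0 0 0 0;4 0.1 0 0 0 0;4 0.1 0 0 0 0;4 0.1 0 0 0 0;4 0.1 0 0 0 0;4 0.1 0 0 0 0;4 0.1 0 0 0 0;4 0.2 0 0 0 0"}}

```text
clock: 47.1
position: [0.5439, 0.2164, 0.1411]
tool_rot: [-0.0, 0.688, 0.726, 0.0]
wrist_force: [-0.2, -0.2, -1.1]
gripper_width: 0.0452
gripper_force: 14.0
```

Call:
{"op": "apply_moves", "data": {"deltas": "3.8 0.2 0 0 0 2;2 0 0 0 0 2;0 0 0 0 0 2;0 0 2.5 0 0 0;0 0 2.5 0 0 0;0 0 1.2 0 0 0;0 0 0 0 0 0;0 0 0 0 0 0"}}

```text
clock: 47.9
position: [0.5445, 0.2723, 0.0793]
tool_rot: [0.0, 0.725, 0.688, 0.0]
wrist_force: [0.5, -0.1, -1.5]
gripper_width: 0.045
gripper_force: 14.0
```

```bash
python3 - <<'E'
from h import *
go(.5442,.2732,.0683,-2.95)
E
```

```text
shift cm [ 0.08 -0.03  1.1 ] turn z -0.04 az now -2.99 clock 47.9 p [0.5445 0.2723 0.0793] tilt 0.03 F [ 0.5 -0.1 -1.5] w 0.045
```

Call:
{"op": "apply_moves", "data": {"deltas": "0 0 0.5 0 0 0;0 0 0.3 0 0 0;0 0 0.1 0 0 0;0 0 0 0 0 0;0 0 0 0 0 0;0 0 0 0 0 0"}}

```text
clock: 48.5
position: [0.544, 0.273, 0.0698]
tool_rot: [0.0, 0.725, 0.689, 0.0]
wrist_force: [-0.3, 0.6, -0.6]
gripper_width: 0.0451
gripper_force: 14.0
```

Call:
{"op": "apply_moves", "data": {"deltas": "0 0 0.05 0 0 0;0 0 0.05 0 0 0;0 0 0.05 0 0 0;0 0 0 0 0 0;0 0 0 0 0 0;0 0 0 0 0 0"}}

```text
clock: 49.1
position: [0.5439, 0.273, 0.0683]
tool_rot: [-0.0, 0.725, 0.689, 0.0]
wrist_force: [-1.1, -0.2, 2.8]
gripper_width: 0.0448
gripper_force: 14.0
```

Call:
{"op": "apply_moves", "data": {"deltas": "0 0 0 0 0 0;0 0 0 0 0 0;0 0 0 0 0 0;0 0 -1 0 0 0;0 0 -3 0 0 0;0 0 -3.5 0 0 0;-2 0 0 0 0 0;-4 -0.3 0 0 0 0", "gripper": 0.65}}

```text
clock: 49.9
position: [0.5385, 0.2157, 0.1444]
tool_rot: [0.0, 0.723, 0.691, 0.002]
wrist_force: [-0.2, -0.6, -0.5]
gripper_width: 0.057
gripper_force: 0.0
```

Call:
{"op": "apply_moves", "data": {"deltas": "-4 -0.3 0 0 0 0;-4 -0.3 0 0 0 0;-4 -0.3 0 0 0 0;-4 -0.3 0 0 0 0;-4 -0.3 0 0 0 0;-4 -0.3 0 0 0 0;-4 -0.3 0 0 0 0;-4 -0.3 0 0 0 0"}}

```text
clock: 50.7
position: [0.4967, -0.1071, 0.1434]
tool_rot: [0.0, 0.725, 0.689, 0.0]
wrist_force: [0.1, -0.8, -0.8]
gripper_width: 0.0572
gripper_force: 0.0
```

Call:
{"op": "apply_moves", "data": {"deltas": "-4 -0.3 0 0 0 0;-4 -0.3 0 0 0 0;-4 -0.3 0 0 0 -2;-2.1 0 0 0 0 -2;0 0 0 0 0 -1.9;0 0 4 0 0 0;0 0 2 0 0 0;0 0 0 0 0 0"}}

```text
clock: 51.5
position: [0.4803, -0.2437, 0.0808]
tool_rot: [-0.002, 0.688, 0.726, -0.001]
wrist_force: [-0.9, 0.3, 0.9]
gripper_width: 0.0567
gripper_force: 0.0
```

Call:
{"op": "apply_moves", "data": {"deltas": "0 0 0 0 0 0;0 0 0 0 0 0;0 0 0 0 0 0"}}

```text
clock: 51.8
position: [0.4829, -0.2456, 0.0844]
tool_rot: [0.001, 0.688, 0.725, 0.001]
wrist_force: [0.2, -0.7, 0.5]
gripper_width: 0.0572
gripper_force: 0.0
```

```bash
python3 - <<'E'
from h import *
go(.4801,-.2457,.0256,3)
E
```

```text
shift cm [ 0.01 -0.29  5.88] turn z -0.01 az now 2.99 clock 51.8 p [ 0.4829 -0.2456  0.0844] tilt 0.12 F [ 0.2 -0.7  0.5] w 0.0572
```

Call:
{"op": "apply_moves", "data": {"deltas": "0 -0.2 2.5 0 0 0;0 0 2 0 0 0;0 0 0.9 0 0 0;0 0 0.4 0 0 0;0 0 0 0 0 0;0 0 0 0 0 0;0 0 0 0 0 0"}}

```text
clock: 52.5
position: [0.4806, -0.2459, 0.0259]
tool_rot: [0.001, 0.689, 0.725, 0.0]
wrist_force: [0.5, 0.5, -0.8]
gripper_width: 0.0567
gripper_force: 0.0
```

Call:
{"op": "apply_moves", "data": {"deltas": "0 0 0 0 0 0;0 0 0 0 0 0;0 0 0 0 0 0;0 0 0 0 0 0;0 0 0 0 0 0;0 0 0 0 0 0;0 0 0 0 0 0", "gripper": 0}}

```text
clock: 53.2
position: [0.4804, -0.2457, 0.0255]
tool_rot: [0.0, 0.689, 0.725, 0.0]
wrist_force: [-1.4, 1.5, 5.3]
gripper_width: 0.0468
gripper_force: 14.0
```

```bash
python3 - <<'E'
from h import *
s,p,r=pose()
# boat offset along tool x since release
go(.4703,.2757+(p[1]+.2457),.0673+p[2]-.0253,-2.95)
E
```

```text
shift cm [52.12  1.7  -4.2 ] turn z 5.92 az now 2.97 clock 53.2 p [ 0.4804 -0.2457  0.0255] tilt 0.04 F [-1.4  1.5  5.3] w 0.0468
```

Call:
{"op": "apply_moves", "data": {"deltas": "0 0 -1 0 0 0;0 0 -3 0 0 0;0 0 -4 0 0 0;0 0 -3.5 0 0 0;2 0 0 0 0 0;4 0.1 0 0 0 0;4 0.1 0 0 0 0;4 0.1 0 0 0 0"}}

```text
clock: 54.0
position: [0.4754, -0.1045, 0.1406]
tool_rot: [0.0, 0.689, 0.725, 0.0]
wrist_force: [-0.3, 0.2, -1.0]
gripper_width: 0.0472
gripper_force: 14.0
```

Call:
{"op": "apply_moves", "data": {"deltas": "4 0.1 0 0 0 0;4 0.1 0 0 0 0;4 0.1 0 0 0 0;4 0.1 0 0 0 0;4 0.2 0 0 0 0;4 0.2 0 0 0 0;4 0.2 0 0 0 0;4 0.2 0 0 0 0"}}

```text
clock: 54.8
position: [0.4709, 0.216, 0.1407]
tool_rot: [0.0, 0.689, 0.725, 0.0]
wrist_force: [0.8, -0.4, -0.2]
gripper_width: 0.0469
gripper_force: 14.0
```

Call:
{"op": "apply_moves", "data": {"deltas": "4 0.2 0 0 0 2;2.1 0 0 0 0 2;0 0 0 0 0 1.9;0 0 2.5 0 0 0;0 0 2.5 0 0 0;0 0 1.2 0 0 0;0 0 0 0 0 0;0 0 0 0 0 0"}}

```text
clock: 55.6
position: [0.4713, 0.275, 0.0788]
tool_rot: [0.0, 0.725, 0.688, 0.0]
wrist_force: [-0.3, -0.1, -0.5]
gripper_width: 0.0469
gripper_force: 14.0
```

```bash
python3 - <<'E'
from h import *
go(.4703,.2757,.0675,-2.95)
E
```

```text
shift cm [ 0.07 -0.1   1.13] turn z -0.05 az now -3.0 clock 55.6 p [0.4713 0.275  0.0788] tilt 0.02 F [-0.3 -0.1 -0.5] w 0.0469
```

Call:
{"op": "apply_moves", "data": {"deltas": "0 0 0.5 0 0 0;0 0 0.3 0 0 0;0 0 0.1 0 0 0;0 0 0.05 0 0 0;0 0 0 0 0 0;0 0 0 0 0 0;0 0 0 0 0 0"}}

```text
clock: 56.3
position: [0.4708, 0.2756, 0.0687]
tool_rot: [0.0, 0.725, 0.689, 0.0]
wrist_force: [0.0, 0.4, -1.3]
gripper_width: 0.0465
gripper_force: 14.0
```

Call:
{"op": "apply_moves", "data": {"deltas": "0 -0.05 0.05 0 0 0;0 0 0.05 0 0 0;0 0 0.05 0 0 0;0 0 0 0 0 0;0 0 0 0 0 0"}}

```text
clock: 56.8
position: [0.4702, 0.2756, 0.0675]
tool_rot: [-0.0, 0.725, 0.689, 0.0]
wrist_force: [-1.1, -0.7, 5.6]
gripper_width: 0.0466
gripper_force: 14.0
```

Call:
{"op": "apply_moves", "data": {"deltas": "0 0 0 0 0 0;0 0 0 0 0 0;0 0 0 0 0 0;0 0 -1 0 0 0;0 0 -4 0 0 0;0 0 -4 0 0 0;0 0 -4 0 0 0;0 0 -4.2 0 0 0", "gripper": 0.72}}

```text
clock: 57.6
position: [0.4701, 0.2751, 0.2413]
tool_rot: [0.0, 0.725, 0.689, 0.0]
wrist_force: [-0.0, 0.2, 0.3]
gripper_width: 0.0635
gripper_force: 0.0
```

Call:
{"op": "apply_moves", "data": {"deltas": "0 4 0 0 0 0;0.4 3.3 0 0 0 0;0 0 0 0 0 0;0 0 0 0 0 0;0 0 0 0 0 0;0 0 0 0 0 0"}}

```text
clock: 58.2
position: [0.5424, 0.2761, 0.2393]
tool_rot: [-0.0, 0.725, 0.689, -0.0]
wrist_force: [-0.0, 0.2, 0.2]
gripper_width: 0.0631
gripper_force: 0.0
```

```bash
python3 - <<'E'
from h import *
go(.5431,.2759,.2396,-2.94); wpic('pics/w9.png')
E
```

```text
shift cm [-0.01  0.07 -0.03] turn z 0.05 az now -2.89 clock 58.2 p [0.5424 0.2761 0.2393] tilt 0.04 F [-0.   0.2  0.2] w 0.0631
```

View pics/w9.png

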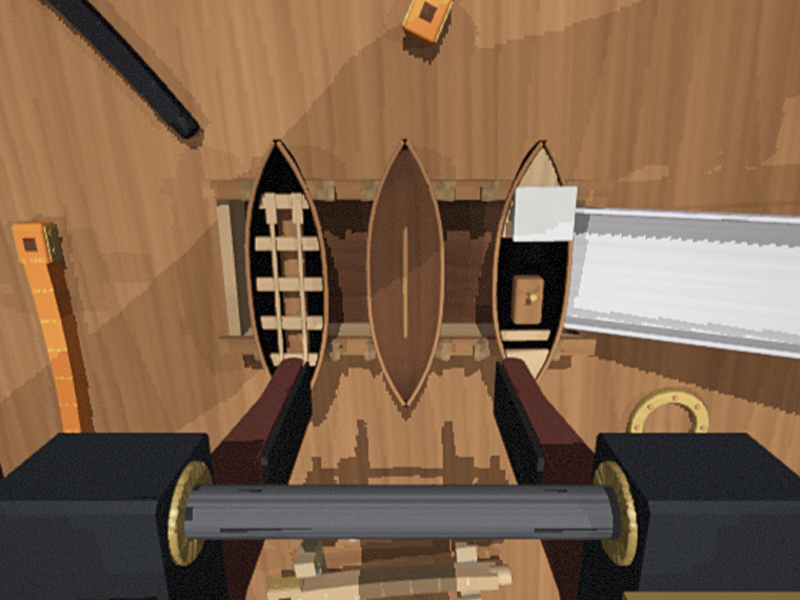

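All three boats are back as they lay before (tips at 277, 405 and 543 on row ~141, matching the first view), and the tiller is still in the cradle at the bottom of the view. I hand the job in.

```bash
python3 -c "
from bench import robot
print(robot.sign_off())"
```

```text
the job is handed in; nothing more can be done
None
```

The job was handed in at about 58 s: the tiller lies in both cradle notches about midway between them, all three boats are back upright in their own berths, lying as they did to within about 1–2 mm, and the ring, scraper and tin were not touched.

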